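Dose the dish of pink acrylic from the two-stop dispenser

TASK

Slide the small dish of pink powder under the nozzle of the amber bench dispenser until it sits against the wire rest. Then press the blue plunger down slowly, feel for the soft first stop and stay on it for a good second so that the dose runs out, press on gently to the firm second stop and stay there a moment to blow out the last drop, and let the plunger come all the way up again. Do not dispense beside the dish, do not spill it or force the pump, and leave the other things where they are.

Things in the scene. Friction and masses are not known exactly. Their poses are not given: they have to be found in the camera images.
- dispenser: Bench dispenser, fixed to the worktop: round grey foot (102 mm across, 11 mm high), amber bottle (68 mm across), white collar, grey pump barrel 33 mm across up to z 177 mm, blue plunger cap on top. Origin: bottle axis, on the worktop. Its -x axis points along the spout, from the bottle to the nozzle and, give or take 25 degrees, to the robot; z up.
- nozzle (a point): Outlet of the white nozzle, 100 mm from the bottle axis along the dispenser's -x, 40 mm above the worktop. The steel tube climbs from it back to the collar: 23 mm behind the nozzle it is 78 mm high, 50 mm behind it 103 mm high. On the worktop below is a wire rest (9 mm high, open towards -x) curved round the back of the dish's place; a dish seated in it has its centre under the nozzle, within 2 mm.
- plunger_top (a point): Centre of the top face of the round blue plunger cap (39 mm across, 11 mm thick, top face almost flat), on the bottle axis, 230 mm above the worktop with the plunger up. It moves straight down with the plunger.
- plunger (a joint): Plunger travel in m: 0 is up, positive is down. A weak spring lifts it (2.5 rising to 4 N, plus 0.03 N per mm/s). After 20 to 32 mm (hidden dose setting) its foot meets the first stop (stop face) in the barrel and stands still while the push is 4 to 10 N. Above 10.5 N it goes on 5 mm at 1 N/mm to the second stop (reached at 16 N), which is hard rubber. Let go, it rises fully in 0.5 s.
- dish_center (a point): Centre of the small round pale-blue dish filled with pink powder, half-way up: 42 mm across, 16 mm high, about 35 g, its walls upright. This point is 8 mm above the worktop as the dish stands. It may be pushed by its wall or gripped across.
- bur_pot: Plain steel pot, 52 mm across, 42 mm high, standing loose on the worktop; origin at the centre of its underside. To be left alone.
- pink_cast: Pink plaster dental cast, 60 x 77 x 26 mm, loose; origin at the centre of its underside. To be left alone.
- putty: Purple silicone putty block, 30 x 42 x 22 mm, loose; origin at the centre of its underside. To be left alone.
Not all that is in view belongs to the job. There is more than one size of the dispenser; the one meant has the size given above.

How it is judged:
On the way, in this order (a step that is already met when the one before it is completed fails the run):
1. the dish stands still on the worktop under the nozzle, with the plunger still up (horizontal distance between dish_center and nozzle below 0.008 m and height (world z) of dish_center below 0.012 m and linear speed of dish below 0.02 m/s and value of joint plunger below 0.004 m), for 0.3 s.
2. the plunger is held on the first stop (touching it, not pushed through it) for half a second (contact force between plunger_foot and stop_face between 0.5 and 8.5 N), for 0.5 s.
3. the plunger is held at the second stop (at least 3.5 of the 5 mm past the first) for 0.3 s (contact force between plunger_foot and stop_face above 11 N), for 0.3 s.
At the end, for the whole second after the job is handed in: The plunger is fully up again (within 3 mm) and the dish stands upright and at rest on the worktop with its centre within 8 mm of the nozzle's axis (value of joint plunger below 0.003 m and horizontal distance between dish_center and nozzle below 0.008 m and height (world z) of dish_center below 0.012 m and angle between dish_center's own z axis and vertical below 0.1 rad and linear speed of dish below 0.01 m/s); the robot touches nothing.
It fails at once if the plunger is pressed more than 8 mm while the dish's centre is over 12 mm from below the nozzle (value of joint plunger above 0.008 m and horizontal distance between dish_center and nozzle above 0.012 m).
It fails at once if the pump is forced: more than 30 N on the dispenser (contact force between any of the fingers, the arm and dispenser above 30 N).
It fails at once if the plunger is slammed down faster than 0.15 m/s (velocity of joint plunger above 0.15 m/s).
It fails at once if the dish is tipped by more than 25 degrees (angle between dish_center's own z axis and vertical above 0.44 rad).
It fails at once if the steel pot, the pink cast or the putty is moved by more than 20 mm (distance of any of bur_pot, pink_cast, putty from where it was at the start of the episode above 0.02 m).
It also fails if it takes over 64 s, if anything falls off the work surface, if the arm or the gripper's body presses on something with over 40 N, if the wrist force passes 120 N, or if a joint passes its speed limit or range.

ROBOT

A 6-joint arm with a two-finger parallel gripper is mounted at the origin on a cart in front of the work surface, level with it; the furniture and walls round the work are solid. World frame = base frame: x ahead of the robot, y to its left, z up, the work surface at z = 0. Lengths are in m, angles in rad, forces in N, time in s.
With the tool pointing down it reaches from about 0.325 to 0.9 m from the base axis. Payload 3.5 kg.
Tool frame: the origin (TCP) lies midway between the tips of the shut fingers; the grasp point (between the pads) lies 19 mm behind it (env.grip_depth is the distance from the TCP to the grasp point, in m); z points along the fingers, y is the line along which they close (so a half turn about z gives the same grasp; the last joint's range is limited). The gripper opens to 85 mm and grips with 20 to 120 N. Pads are 22 mm wide; open, the fingers measure 114 mm over their backs; the gripper's body (76 mm by 85 mm) begins 54 mm behind the grasp point. The pads swing forward as they close: fully open they stand 13 mm farther back than shut.
Start: joints at [1.024, 0.276, -0.026, 1.268, 0, 1.467], TCP at [0.268, 0.564, 0.192] pointing down, gripper open.
Joint ranges: [-3.12, 3.12], [-0.85, 1.88], [-1.08, 1.24], [-1.95, 2.15], [-1.57, 1.53], [-3.14, 3.14]. Speed limits (rad/s): [2.57, 2.57, 3.14, 3.14, 3.14, 3.14].

INTERFACE

Orientations are given as a unit quaternion [x, y, z, w].
In Python, from cell import env gives the robot as it stands.
- The arm moves only by the tool servo_tool, never from a script. Its argument "moves" is a list of rows, each a list of 2 entries, a list of its own where there are three numbers: the shift along the tool's x, y, z in cm, then the turn, a rotation vector about the tool's x, y, z in rad. In form: [[[dx, dy, dz], [ax, ay, az]], ...]. A call has 1 to 12 rows; each row is the pose to reach, as a shift and turn from the pose commanded when the call began, along the tool's axes at that moment; what a row does not reach only later rows make up. A row lasts 1/8 s, in which the tool goes at most 62.5 mm and 10.7 degrees, less where a joint would pass 70% of its speed; a pose out of reach is approached as far as the arm can. A call with a gripper value outside its range is refused whole. "grip" is the closure, from 0 (fully open) to 1 (shut), set as the call begins (left out, the last holds). The fingers move at their own pace and stop on an object; the grip force is fixed at half the most. Time passes only in rows, so rows that repeat a pose let the fingers close. It gives the time, the measured TCP pose, the force, the opening and the grip force at its end, in the units of the state.
- env.get_obs(): the state, without advancing time (a new reading comes with each control period).
- env.get_image(name): name is "side" or "top"; returns the picture (384x512x3 uint8, red, green, blue); there is no depth.
- env.get_calibration(name): a dict with "fov_y" (degrees; the focal length in pixels is half the picture's height over the tangent of half this angle, whatever the lens; pixels are square), "cx", "cy" (the principal point, pixels), "rvec" (rotation vector, rad) and "tvec" (3), from world to camera coordinates, as OpenCV has them. Camera axes: x right, y down, z forward; pixel columns grow to the right and rows downward; lengths in m; the calibration is good to about 2 mm. A picture is of the moment at which its call begins. get_calibration takes no time and is no camera call.
- env.hand_in(): hands the job in; it is judged then, once.
The state is a dict: "time": time; "qpos": joint angles; "qvel": joint speeds; "joint_efforts": joint torques, N m; "tcp_pos": TCP position; "eef_rot": TCP orientation; "wrist_force": force on the tool from outside, world axes, zero at the start; "wrist_torque": the same for the moment, N m; "opening": finger opening in m; "grasp_force": force on a finger pad.
Only numpy, scipy, OpenCV 4.12 (cv2) and the standard library are available. Lean on these libraries where they do the work, as an engineer would, in place of code of your own. Each camera call takes 0.05 s, during which the arm holds its last target. There are 200 camera calls.

## Working session

There is one attempt and no reset: what is moved stays moved. The work goes in short steps, Python scripts to look and compute and a tool call to move; the robot and the scene stay as the last step left them, time stands still between calls to the robot, and variables do not carry over. Pictures are saved under pics/ and viewed, at most 10 in all, crops included, and the job is handed in when it is done.

Besides the shell and the picture viewer there is one more tool, called after "Emit:" as name([rows], argument=value, ...), one row to a line, values as JSON. servo_tool: Moves the arm, as the interface text tells. Its arguments: {"type":"object","properties":{"moves":{"type":"array"},"grip":{"type":"number"}},"required":["moves"]}

```bash
mkdir -p pics; cat > h.py <<'E'
import numpy as np, cv2
from scipy.spatial.transform import Rotation as R
from cell import env
def cal(n):
    c=env.get_calibration(n); f=192/np.tan(np.radians(c['fov_y'])/2)
    return np.array([[f,0,c['cx']],[0,f,c['cy']],[0,0,1]]),np.array(c['rvec'],float),np.array(c['tvec'],float),c
def proj(n,P):
    K,r,t,_=cal(n); return cv2.projectPoints(np.array(P,float).reshape(-1,3),r,t,K,None)[0].reshape(-1,2)
def ray(n,u,v,z):
    K,r,t,_=cal(n); M=cv2.Rodrigues(r)[0]; d=M.T@np.linalg.inv(K)@[u,v,1]; o=-M.T@t
    return o+d*(z-o[2])/d[2]
E
python3 - <<'E'
from h import *
for n in('side','top'):
    im=env.get_image(n); cv2.imwrite(f'pics/{n}0.png',cv2.cvtColor(im,4))
    c=cal(n); M=cv2.Rodrigues(c[1])[0]; print(n,c[3],-M.T@c[2])
o=env.get_obs(); print(o['tcp_pos'],o['eef_rot'],R.from_quat(o['eef_rot']).as_matrix(),o['time'],o['opening'])
E
```

```text
side {'fov_y': 54.68340983455163, 'cx': 248.80727754253272, 'cy': 191.8706151170315, 'rvec': array([ 2.1184006 , -0.16550794,  0.11425431]), 'tvec': array([-0.6034035 ,  0.14478774,  1.12654364])} [ 0.43927698 -0.968419    0.7234364 ]
top {'fov_y': 53.11951501641017, 'cx': 254.69307624501036, 'cy': 192.77781759331887, 'rvec': array([ 2.12737521, -2.15884963,  0.11628998]), 'tvec': array([-0.01323188,  0.62002883,  1.21743006])} [ 0.4554017  -0.04938881  1.28721281]
[0.26794071 0.56376083 0.19116619] [ 2.20069458e-01  9.75483663e-01 -9.77007430e-04 -3.19547845e-04] [[-9.03138663e-01  4.29347697e-01 -1.05344639e-03]
 [ 4.29348946e-01  9.03136959e-01 -1.76546413e-03]
 [ 1.93408414e-04 -2.04675502e-03 -9.99997887e-01]] 0.1 0.08538324577371156
```

View pics/side0.png

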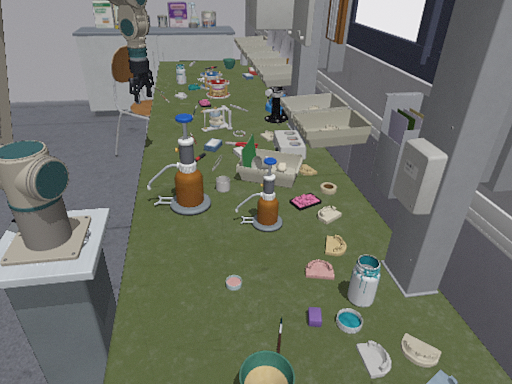

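View pics/top0.png

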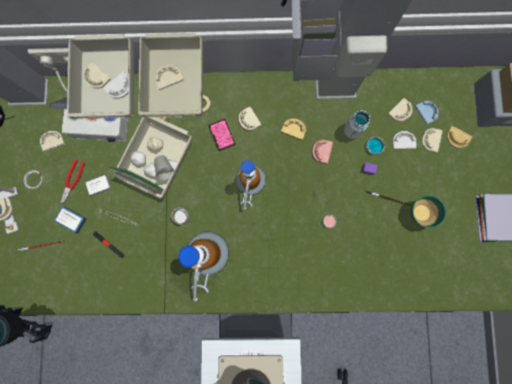

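Candidates: the large dispenser at top (205,254) / side (188,170), and the small one at top (251,180) / side (268,195). The large foot is about 43 px, or 144 mm. The small one is about 30 px, or 100 mm, which fits the 102 mm given. The dish is at top (329,221) / side (234,283). I'll confirm with a model overlay in one crop.

```bash
python3 - <<'E'
from h import *
from scipy.optimize import least_squares
print('foot',ray('top',251,180,.011),'cap top',ray('top',248,168,.230),ray('side',270,161,.230),'noz top',ray('top',246,206,.04), ray('side',238,209,.04))
print('dish',ray('top',329.5,221.5,.016),ray('side',234,281,.016))
print('pot',ray('top',180,216,.042),'bigfoot',ray('top',207,254,.011))
# pink segmentation for the dish
for n,(x,y) in dict(top=(329,221),side=(234,281)).items():
    im=cv2.imread(f'pics/{n}0.png'); hs=cv2.cvtColor(im,40).astype(int)
    w=np.zeros(im.shape[:2],bool); w[y-14:y+14,x-14:x+14]=1
    m=w&((hs[...,0]<12)|(hs[...,0]>165))&(hs[...,1]>40)&(hs[...,2]>120)
    v,u=np.nonzero(m); print(n,'pink',m.sum(),u.mean(),v.mean(),ray(n,u.mean(),v.mean(),.014))
    x,y=dict(top=(248,168),side=(270,161))[n]
    w[:]=0; w[y-12:y+12,x-14:x+14]=1
    m=w&(hs[...,0]>100)&(hs[...,0]<130)&(hs[...,1]>150)&(hs[...,2]>60)
    v,u=np.nonzero(m); print(n,'blue',m.sum(),u.min(),u.max(),v.min(),v.max(),u.mean(),v.mean(),ray(n,u.mean(),v.mean(),.226))
a=cv2.imread('pics/top0.png')[150:240,200:350]; b=cv2.imread('pics/side0.png')[150:240,210:310]
a=cv2.resize(a,None,fx=4.5,fy=4.5,interpolation=2)[:, :450]; b=cv2.resize(b,None,fx=4.5,fy=4.5,interpolation=2)
cv2.imwrite('pics/c1.png',np.hstack([a[:,:350],b]))
E
```

```text
foot [ 0.6672484  -0.00982903  0.011     ] cap top [ 0.66509749 -0.00861403  0.23      ] [ 0.66827375 -0.01742644  0.23      ] noz top [0.57677298 0.0066157  0.04      ] [0.57942043 0.02437065 0.04      ]
dish [ 0.52364356 -0.26682072  0.016     ] [ 0.52747544 -0.26960174  0.016     ]
pot [0.54716788 0.22215941 0.042     ] bigfoot [0.42288275 0.1380472  0.011     ]
top pink 108 329.25 220.97222222222223 [ 0.52550019 -0.26640886  0.014     ]
top blue 119 242 253 161 172 247.47899159663865 166.45378151260505 [ 0.67034298 -0.00704094  0.226     ]
side pink 88 233.39772727272728 281.09090909090907 [ 0.52612343 -0.26771588  0.014     ]
side blue 64 264 275 158 164 269.65625 160.859375 [ 0.66931346 -0.00868156  0.226     ]
```

View pics/c1.png

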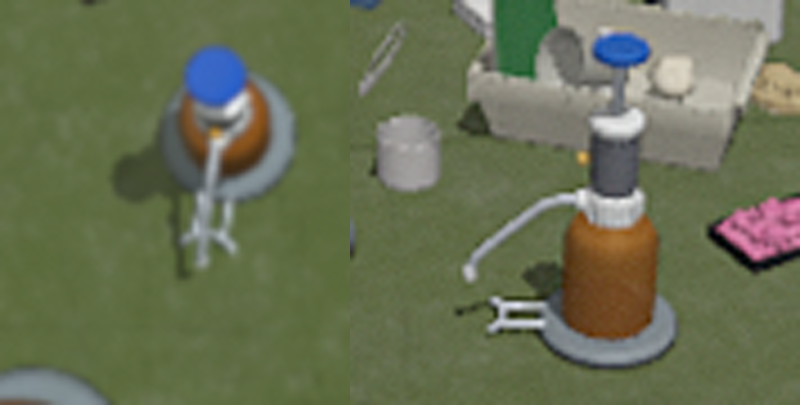

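The crop shows the small dispenser. Its foot is centred at top (250.7,179.6), the cap at (247.5,166.5), the nozzle tip at about (245.1,208.2) in top and (236.7,211.6) in side. The wire rest lies under the nozzle and opens towards the robot. The foot size and the cap at z = 0.23 agree in both views, so this is the one meant.

```bash
python3 - <<'E'
from h import *
from scipy.optimize import least_squares
K=dict(top=[(250.7,179.6),(247.5,166.5),(245.1,208.2)],side=[None,(269.7,160.6),(236.7,211.6)])
def res(p):
    x,y,a=p; P=[(x,y,.011),(x,y,.226),(x-.1*np.cos(a),y-.1*np.sin(a),.041)]
    return np.concatenate([(q-k) for n in K for q,k in zip(proj(n,P),K[n]) if k is not None])
s=least_squares(res,[.668,-.009,0]); x,y,a=s.x; print(s.x,np.degrees(a),s.fun.round(1))
noz=np.array([x-.1*np.cos(a),y-.1*np.sin(a)]); print('noz',noz)
im=cv2.imread('pics/top0.png'); im2=cv2.imread('pics/side0.png')
th=np.linspace(0,2*np.pi,24)
out=[]
for n,f,c in(('top','top0',(200,150,150,90)),('side','side0',(205,130,120,72))):
    im=cv2.imread(f'pics/{f}.png'); X,Y,w,h=c; k=600/w*0.66 if n=='top' else 3.3
    k=4 if n=='top' else 5
    b=cv2.resize(im[Y:Y+ (100),X:X+(150 if n=='top' else 80)],None,fx=4,fy=4,interpolation=2)
    L=[[x+.051*np.cos(t),y+.051*np.sin(t),.011] for t in th]+[[x+.0195*np.cos(t),y+.0195*np.sin(t),.23] for t in th]+[[*noz,.04]]+[[noz[0]+.021*np.cos(t),noz[1]+.021*np.sin(t),0] for t in th]
    L+=[[.5257+.021*np.cos(t),-.267+.021*np.sin(t),.016] for t in th]
    for q in proj(n,L): cv2.circle(b,tuple(int(v) for v in (q-[X,Y]+.5)*4),1,(255,255,0),-1)
    out.append(b[:400])
cv2.imwrite('pics/c2.png',np.hstack(out)[:, :800])
# far objects
print('putty',ray('top',370,169,.02),'cast',ray('top',322,151,.02),'pot',ray('top',180,216,.042))
E
```

```text
[ 0.66968374 -0.00775229 -0.17132821] -9.816383251859657 [-0.3 -0.3  0.2  0.2  0.1 -0.5  0.   0.1 -0.6 -0. ]
noz [0.57114782 0.00929684]
putty [ 0.69612751 -0.40721141  0.02      ] cast [ 0.7604722  -0.25012663  0.02      ] pot [0.54716788 0.22215941 0.042     ]
```

View pics/c2.png

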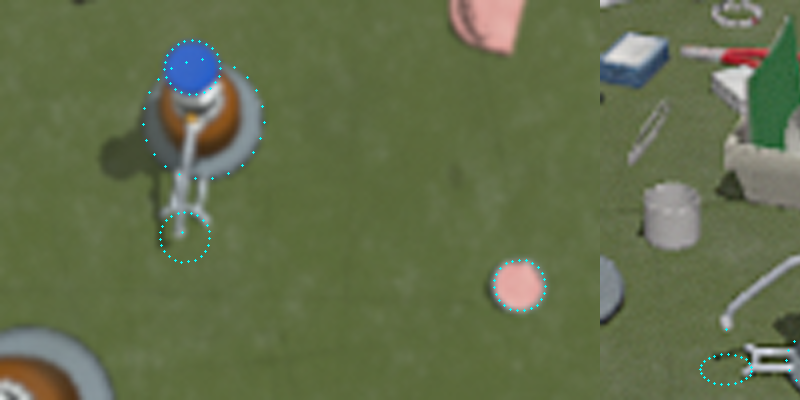

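The overlay matches everywhere: the cap and foot rims, the nozzle, and the dish at top (329,221). The nozzle is at (0.571, 0.009), the axis at (0.670, -0.008), and the dish at (0.526, -0.267). I'll rise first, then travel over to the dish.

Emit:
servo_tool([
  [[0,0,-6],[0,0,0]],
  [[0,0,-12],[0,0,0]],
  [[0,0,-18],[0,0,0]],
  [[0,0,-24],[0,0,-0.1]],
  [[-2,-2,-27],[0,0,-0.2]],
  [[-5.5,-6,-27],[0,0,-0.272]],
  [[-9,-9.8,-27],[0,0,-0.272]],
  [[-12.5,-13.6,-27],[0,0,-0.272]],
  [[-16,-17.4,-27],[0,0,-0.272]],
  [[-19.5,-21.2,-27],[0,0,-0.272]],
  [[-23,-25,-27],[0,0,-0.272]],
  [[-23,-25,-27],[0,0,-0.272]],
])

```text
time: 1.6
tcp_pos: [0.3692, 0.2373, 0.4621]
eef_rot: [0.088, 0.996, -0.0, -0.0]
wrist_force: [0.6, 0.4, -0.3]
opening: 0.0854
grasp_force: 0.0
```

```bash
cat >> h.py <<'E'
D=(.5257,-.267); NOZ=np.array([.5711,.0093]); AX=np.array([.6697,-.0078])
def to(P):
    o=env.get_obs(); M=R.from_quat(o['eef_rot']).as_matrix(); p=np.array(o['tcp_pos'])
    print('t',o['time'],'tcp',p.round(4),'yaw_y',np.degrees(np.arctan2(M[1,1],M[0,1])).round(2),'z',M[:,2].round(4),'q',np.round(o['qpos'],2),'F',np.round(o['wrist_force'],1))
    for q in np.atleast_2d(P): print(q,'-> cm',(M.T@(q-p)*100).round(2))
E
python3 -c "
from h import *
to([[*D,.46],[*D,.15],[*D,0]])"
```

```text
t 1.6 tcp [0.3692 0.2373 0.4621] yaw_y 79.85 z [-1.e-04 -6.e-04 -1.e+00] q [ 0.42 -0.08  0.14  1.79 -0.    0.6 ] F [ 0.6  0.4 -0.3]
[ 0.5257 -0.267   0.46  ] -> cm [-24.29 -46.88   0.24]
[ 0.5257 -0.267   0.15  ] -> cm [-24.29 -46.86  31.24]
[ 0.5257 -0.267   0.    ] -> cm [-24.29 -46.85  46.24]
```

Emit:
servo_tool([
  [[-2.4,-4.7,0],[0,0,0]],
  [[-4.9,-9.4,0],[0,0,0]],
  [[-7.3,-14,0],[0,0,0]],
  [[-9.7,-18.7,0],[0,0,0]],
  [[-12.1,-23.4,0],[0,0,0]],
  [[-14.6,-28.1,0],[0,0,0]],
  [[-17,-32.8,0],[0,0,0]],
  [[-19.4,-37.5,0],[0,0,0]],
  [[-21.9,-42.2,3],[0,0,0]],
  [[-24.3,-46.9,6],[0,0,0]],
  [[-24.3,-46.9,12],[0,0,0]],
  [[-24.3,-46.9,18],[0,0,0]],
])

```text
time: 3.1
tcp_pos: [0.5288, -0.2637, 0.2798]
eef_rot: [0.086, 0.996, 0.0, 0.0]
wrist_force: [-0.4, -1.0, -0.0]
opening: 0.0857
grasp_force: 0.0
```

```bash
python3 -c "
from h import *
to([[*D,.15],[*D,0]])"
```

```text
t 3.1 tcp [ 0.5288 -0.2637  0.2798] yaw_y 80.15 z [ 2.e-04  6.e-04 -1.e+00] q [-0.57  0.18  0.04  1.43  0.   -0.4 ] F [-0.4 -1.  -0. ]
[ 0.5257 -0.267   0.15  ] -> cm [ 0.25 -0.39 12.98]
[ 0.5257 -0.267   0.    ] -> cm [ 0.26 -0.4  27.98]
```

Emit:
servo_tool([
  [[0.2,-0.2,5],[0,0,0]],
  [[0.2,-0.2,10],[0,0,0]],
  [[0.2,-0.2,15],[0,0,0]],
  [[0.2,-0.2,19],[0,0,0]],
  [[0.2,-0.2,22],[0,0,0]],
  [[0.2,-0.2,24.5],[0,0,0]],
  [[0.2,-0.2,24.5],[0,0,0]],
  [[0.2,-0.2,24.5],[0,0,0]],
])

```text
time: 4.1
tcp_pos: [0.5266, -0.2652, 0.0379]
eef_rot: [0.085, 0.996, -0.0, 0.0]
wrist_force: [0.1, -0.4, -0.3]
opening: 0.0854
grasp_force: 0.0
```

```bash
python3 - <<'E'
from h import *
to([*D,0]); im=env.get_image('side'); cv2.imwrite('pics/s3.png',cv2.cvtColor(cv2.resize(im[200:320,150:310],None,fx=4,fy=4,interpolation=2),4))
E
```

```text
t 4.1 tcp [ 0.5266 -0.2652  0.0379] yaw_y 80.2 z [ 9.e-04 -4.e-04 -1.e+00] q [-0.58  0.34 -0.29  0.94  0.   -0.41] F [ 0.1 -0.4 -0.3]
[ 0.5257 -0.267   0.    ] -> cm [ 0.06 -0.2   3.79]
```

View pics/s3.png

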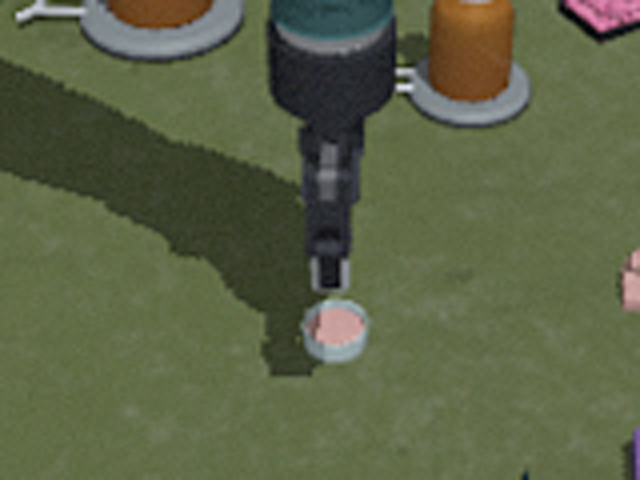

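The fingers stand centred over the dish at crop (335,330), so I'll descend and grip.

Emit:
servo_tool([
  [[0,-0.1,1.5],[0,0,0]],
  [[0,-0.1,2.8],[0,0,0]],
  [[0,-0.1,3.5],[0,0,0]],
  [[0,-0.1,3.5],[0,0,0]],
  [[0,-0.1,3.5],[0,0,0]],
])

```text
time: 4.78
tcp_pos: [0.5257, -0.2665, 0.0023]
eef_rot: [0.086, 0.996, -0.0, 0.0]
wrist_force: [0.9, -0.8, -0.3]
opening: 0.0857
grasp_force: 0.0
```

Emit:
servo_tool([
  [[0,0,0],[0,0,0]],
  [[0,0,0],[0,0,0]],
  [[0,0,0],[0,0,0]],
  [[0,0,0],[0,0,0]],
  [[0,0,0],[0,0,0]],
  [[0,0,0],[0,0,0]],
  [[0,0,0],[0,0,0]],
  [[0,0,0],[0,0,0]],
], grip=0.6)

```text
time: 5.78
tcp_pos: [0.5255, -0.2663, 0.0022]
eef_rot: [0.086, 0.996, 0.0, 0.0]
wrist_force: [0.1, -0.7, -0.3]
opening: 0.0338
grasp_force: 0.0
```

```bash
python3 -c "
from h import *
d=(AX-NOZ)/np.linalg.norm(AX-NOZ);P=NOZ-.075*d
to([[*P,.02],[*P,0.0]])"
```

```text
t 5.775 tcp [ 0.5255 -0.2663  0.0022] yaw_y 80.16 z [ 0.e+00  1.e-04 -1.e+00] q [-0.58  0.38 -0.32  0.87  0.   -0.41] F [ 0.1 -0.7 -0.3]
[0.49720308 0.0221158  0.02      ] -> cm [ 7.72 27.93 -1.78]
[0.49720308 0.0221158  0.        ] -> cm [ 7.72 27.93  0.22]
```

```bash
python3 - <<'E'
from h import *
a=env.get_image('side'); b=env.get_image('top')
a=cv2.resize(a[230:310,190:270],None,fx=5,fy=5,interpolation=2);b=cv2.resize(b[180:260,290:370],None,fx=5,fy=5,interpolation=2)
cv2.imwrite('pics/s4.png',cv2.cvtColor(np.hstack([a,b]),4))
E
```

```text
(no output)
```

View pics/s4.png

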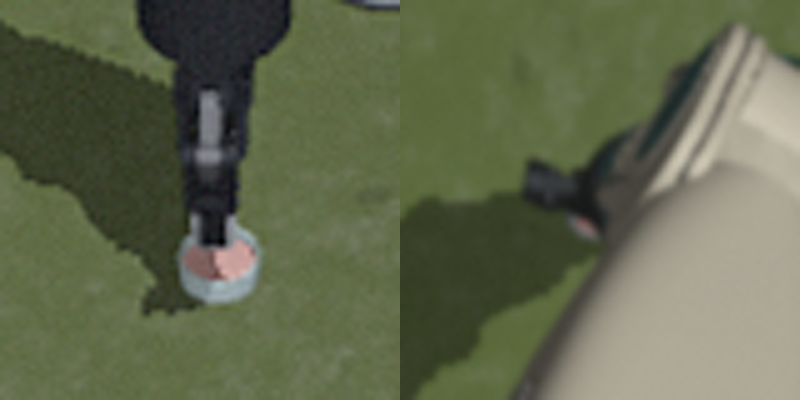

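The near finger's tip at crop (215,245) covers the powder but not the near rim. The fingers closed above the dish instead of across it. I'll work out the tip height.

```bash
python3 - <<'E'
from h import *
u,v=190+215/5,230+247/5
for z in (.0,.005,.01,.015,.02,.025,.03): print(z,ray('side',u,v,z).round(4))
u,v=190+220/5,230+268/5; print(ray('side',u,v,.016))
# earlier open picture s3 (tcp z .0379): tip bottom at (330,290)
for z in (.03,.04,.05,.06): print(z,ray('side',150+330/4,200+290/4,z).round(4))
print(env.get_obs()['wrist_force'])
E
```

```text
0.0 [ 0.5276 -0.2476  0.    ]
0.005 [ 0.527  -0.2525  0.005 ]
0.01 [ 0.5264 -0.2575  0.01  ]
0.015 [ 0.5258 -0.2625  0.015 ]
0.02 [ 0.5251 -0.2675  0.02  ]
0.025 [ 0.5245 -0.2725  0.025 ]
0.03 [ 0.5239 -0.2774  0.03  ]
[ 0.52626996 -0.27876696  0.016     ]
0.03 [ 0.5258 -0.2524  0.03  ]
0.04 [ 0.5246 -0.2628  0.04  ]
0.05 [ 0.5233 -0.2731  0.05  ]
0.06 [ 0.5221 -0.2834  0.06  ]
[ 0.3829859  -0.13473872  0.15711035]
```

```bash
python3 - <<'E'
from h import *
print(env.grip_depth, env.get_obs()['opening'])
o=env.get_obs();M=R.from_quat(o['eef_rot']).as_matrix();p=np.array(o['tcp_pos'])
for nm,l in dict(tcp=[0,0,0],near_in=[0,-.017,0],near_out=[0,-.031,0],near_out_8back=[0,-.031,-.008],bodycorner=[0,-.0425,-.073],far_in=[0,.017,0]).items():
    w=p+M@l; s=proj('side',w)[0]; print(nm,w.round(3),'side',s.round(1),'crop',((s-[190,230])*5).round(0))
E
```

```text
0.0187 0.03414612675132154
tcp [ 0.526 -0.266  0.002] side [233.1 284. ] crop [216. 270.]
near_in [ 0.523 -0.283  0.002] side [232.8 288.8] crop [214. 294.]
near_out [ 0.52  -0.297  0.002] side [232.6 292.9] crop [213. 314.]
near_out_8back [ 0.52  -0.297  0.01 ] side [232.6 290.6] crop [213. 303.]
bodycorner [ 0.518 -0.308  0.075] side [232.2 275.2] crop [211. 226.]
far_in [ 0.528 -0.25   0.002] side [233.4 279.3] crop [217. 247.]
```

```bash
python3 - <<'E'
from h import *
o=env.get_obs();M=R.from_quat(o['eef_rot']).as_matrix();p=np.array(o['tcp_pos'])
a=env.get_image('side')[:,:,::-1]; X,Y=165,150
a=cv2.resize(a[Y:Y+150,X:X+130],None,fx=4,fy=4,interpolation=2).copy()
def seg(l,c):
    q=(proj('side',[p+M@np.array(i) for i in l])-[X,Y]+.5)*4; cv2.polylines(a,[q.astype(int)],False,c,1)
for s in(-1,1):
    for z in (0,-.03): seg([[-.011,s*.017,z],[.011,s*.017,z],[.011,s*.031,z],[-.011,s*.031,z],[-.011,s*.017,z]],(0,255,255) if s<0 else (255,255,0))
seg([[-.038,-.042,-.073],[.038,-.042,-.073],[.038,.042,-.073],[-.038,.042,-.073],[-.038,-.042,-.073]],(255,0,255))
seg([[0,0,0],[0,0,-.25]],(0,0,255))
cv2.imwrite('pics/s5.png',a)
E
```

```text
(no output)
```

View pics/s5.png

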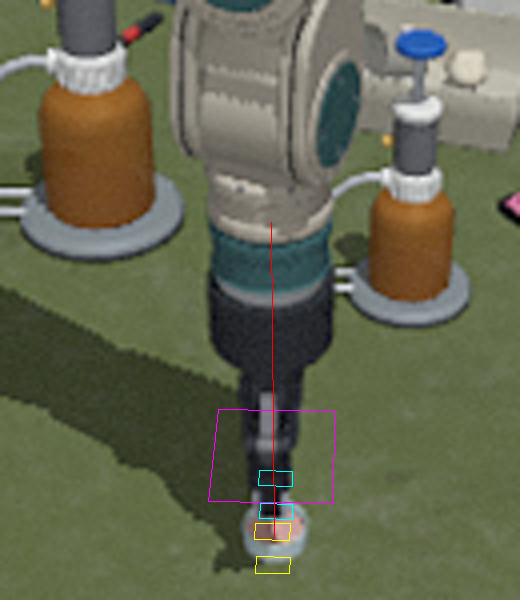

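The overlay shows the drawn fingertip near row 515, while the reported TCP puts it near row 560. So the real tips stand roughly 30 mm higher than the TCP figure says, which also explains the miss. I'll open and lower in small steps, watching the force.

Emit:
servo_tool([
  [[0,0,0],[0,0,0]],
  [[0,0,0],[0,0,0]],
  [[0,0,0],[0,0,0]],
  [[0,0,0],[0,0,0]],
  [[0,0,0.2],[0,0,0]],
  [[0,0,0.4],[0,0,0]],
  [[0,0,0.6],[0,0,0]],
  [[0,0,0.6],[0,0,0]],
], grip=0)

```text
time: 6.92
tcp_pos: [0.5253, -0.2662, -0.0041]
eef_rot: [0.086, 0.996, 0.0, -0.0]
wrist_force: [-0.2, -0.3, 1.3]
opening: 0.0854
grasp_force: 0.0
```

Emit:
servo_tool([
  [[0,0,0.2],[0,0,0]],
  [[0,0,0.4],[0,0,0]],
  [[0,0,0.6],[0,0,0]],
  [[0,0,0.6],[0,0,0]],
])

```text
time: 7.42
tcp_pos: [0.5253, -0.2662, -0.01]
eef_rot: [0.086, 0.996, 0.0, -0.0]
wrist_force: [-0.8, -0.2, 0.3]
opening: 0.0853
grasp_force: 0.0
```

Emit:
servo_tool([
  [[0,0,0.2],[0,0,0]],
  [[0,0,0.4],[0,0,0]],
  [[0,0,0.6],[0,0,0]],
  [[0,0,0.6],[0,0,0]],
])

```text
time: 7.92
tcp_pos: [0.5253, -0.2662, -0.0161]
eef_rot: [0.086, 0.996, 0.0, -0.0]
wrist_force: [-0.4, 0.1, -0.2]
opening: 0.0855
grasp_force: 0.0
```

Emit:
servo_tool([
  [[0,0,0.2],[0,0,0]],
  [[0,0,0.4],[0,0,0]],
  [[0,0,0.6],[0,0,0]],
  [[0,0,0.6],[0,0,0]],
])

```text
time: 8.43
tcp_pos: [0.5253, -0.2662, -0.0221]
eef_rot: [0.086, 0.996, 0.0, -0.0]
wrist_force: [0.3, -0.5, -0.9]
opening: 0.0854
grasp_force: 0.0
```

```bash
python3 - <<'E'
from h import *
o=env.get_obs();print(o['tcp_pos'],o['wrist_force'])
a=env.get_image('side')[:,:,::-1]; b=env.get_image('top')[:,:,::-1]
cv2.imwrite('pics/s6.png',np.hstack([cv2.resize(a[230:310,190:270],None,fx=5,fy=5,interpolation=2),cv2.resize(b[180:260,290:370],None,fx=5,fy=5,interpolation=2)]))
E
```

```text
[ 0.5252809  -0.26621921 -0.02205382] [ 0.34140364 -0.49111486 -0.8604524 ]
```

View pics/s6.png

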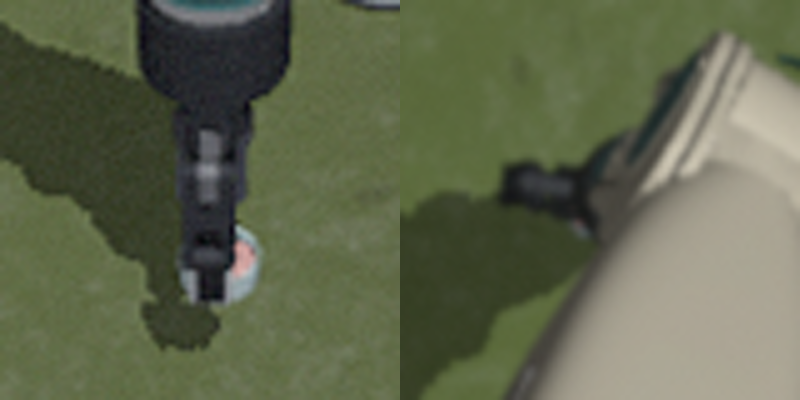

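The fingers are still about 20–30 mm above the worktop at TCP z = -0.022 (near tip at crop (210,300)). The tips sit about 45 mm behind the reported TCP when open. I'll keep lowering with force checks.

Emit:
servo_tool([
  [[0,0,0.3],[0,0,0]],
  [[0,0,0.6],[0,0,0]],
  [[0,0,0.8],[0,0,0]],
  [[0,0,0.8],[0,0,0]],
])

```text
time: 9.02
tcp_pos: [0.5252, -0.2662, -0.0301]
eef_rot: [0.086, 0.996, 0.0, -0.0]
wrist_force: [0.4, -0.3, -0.2]
opening: 0.0852
grasp_force: 0.0
```

Emit:
servo_tool([
  [[0,0,0.1],[0,0,0]],
  [[0,0,0.2],[0,0,0]],
  [[0,0,0.3],[0,0,0]],
  [[0,0,0.3],[0,0,0]],
])

```text
time: 9.52
tcp_pos: [0.5254, -0.2663, -0.0329]
eef_rot: [0.086, 0.996, 0.0, -0.0]
wrist_force: [-0.4, 0.7, -0.6]
opening: 0.0852
grasp_force: 0.0
```

Emit:
servo_tool([
  [[0,0,0],[0,0,0]],
  [[0,0,0],[0,0,0]],
  [[0,0,0],[0,0,0]],
  [[0,0,0],[0,0,0]],
  [[0,0,0],[0,0,0]],
  [[0,0,0],[0,0,0]],
], grip=0.6)

```text
time: 10.28
tcp_pos: [0.5261, -0.2667, -0.0322]
eef_rot: [0.086, 0.996, -0.0, 0.001]
wrist_force: [0.1, -0.5, 4.5]
opening: 0.0375
grasp_force: 60.6
```

Gripped: 60 N at 37.5 mm opening, with the tips just touching the worktop (4.5 N) at TCP z = -0.032. So at this opening the true tip height is TCP z + 32 mm. I'll lift 12 mm.

Emit:
servo_tool([
  [[0,0,-0.4],[0,0,0]],
  [[0,0,-0.8],[0,0,0]],
  [[0,0,-1.2],[0,0,0]],
  [[0,0,-1.2],[0,0,0]],
])

```text
time: 10.78
tcp_pos: [0.5257, -0.2665, -0.0205]
eef_rot: [0.086, 0.996, -0.0, 0.0]
wrist_force: [-0.3, -0.2, -0.6]
opening: 0.0375
grasp_force: 60.1
```

```bash
python3 - <<'E'
from h import *
d=(AX-NOZ)/np.linalg.norm(AX-NOZ);P=NOZ-.09*d
to([[*P,-.02],[*P,-.0325]])
im=env.get_image('side'); hs=cv2.cvtColor(im,41).astype(int)
w=np.zeros(im.shape[:2],bool); w[255:300,210:260]=1
m=w&((hs[...,0]<12)|(hs[...,0]>165))&(hs[...,1]>40)&(hs[...,2]>120)
v,u=np.nonzero(m);print(m.sum(),u.min(),u.max(),v.min(),v.max(),ray('side',u.mean(),v.mean(),.026))
E
```

```text
t 10.775 tcp [ 0.5257 -0.2665 -0.0205] yaw_y 80.16 z [ 5.e-04 -4.e-04 -1.e+00] q [-0.58  0.4  -0.34  0.83 -0.   -0.41] F [-0.3 -0.2 -0.6]
[ 0.48242369  0.02467895 -0.02      ] -> cm [ 9.24 27.95 -0.06]
[ 0.48242369  0.02467895 -0.0325    ] -> cm [ 9.24 27.95  1.19]
18 237 240 275 281 [ 0.53856001 -0.26990131  0.026     ]
```

Emit:
servo_tool([
  [[0.5,2,0],[0,0,0]],
  [[1.4,5.5,0],[0,0,0]],
  [[2.5,9,0],[0,0,0]],
  [[3.5,12.5,0],[0,0,0]],
  [[4.6,16,0],[0,0,0]],
  [[5.6,19.5,0],[0,0,0]],
  [[6.5,23,0],[0,0,0]],
  [[7.2,26,0],[0,0,0]],
  [[7.7,27.9,0],[0,0,0]],
  [[7.7,27.9,0],[0,0,0]],
  [[7.7,27.9,0.6],[0,0,0]],
  [[7.7,27.9,1.1],[0,0,0]],
])

```text
time: 12.32
tcp_pos: [0.4971, 0.0212, -0.0323]
eef_rot: [0.086, 0.996, -0.0, -0.0]
wrist_force: [-0.5, 0.5, 14.4]
opening: 0.0376
grasp_force: 63.0
```

```bash
python3 - <<'E'
from h import *
d=(AX-NOZ)/np.linalg.norm(AX-NOZ);P=NOZ-.075*d
to([*P,-.0325])
E
```

```text
t 12.325 tcp [ 0.4971  0.0212 -0.0323] yaw_y 80.1 z [-3.e-04 -1.e-04 -1.e+00] q [-0.09  0.29 -0.55  0.73 -0.    0.09] F [-0.5  0.5 14.4]
[ 0.49720308  0.0221158  -0.0325    ] -> cm [0.01 0.09 0.02]
```

Placed, pressing lightly. I'll ease up and release to about 60 mm opening.

Emit:
servo_tool([
  [[0,0,-0.1],[0,0,0]],
  [[0,0,-0.1],[0,0,0]],
])

```text
time: 12.58
tcp_pos: [0.4973, 0.0212, -0.031]
eef_rot: [0.086, 0.996, -0.0, -0.0]
wrist_force: [0.4, -0.8, -0.9]
opening: 0.0373
grasp_force: 60.1
```

Emit:
servo_tool([
  [[0,0,0],[0,0,0]],
  [[0,0,0],[0,0,0]],
  [[0,0,0],[0,0,0]],
  [[0,0,0],[0,0,0]],
  [[0,0,-1.5],[0,0,0]],
  [[0,0,-3],[0,0,0]],
  [[2,0,-4],[0,0,0]],
  [[4,0,-4],[0,0,0]],
  [[5,0,-4],[0,0,0]],
  [[5,0,-4],[0,0,0]],
], grip=0.3)

```text
time: 13.82
tcp_pos: [0.4479, 0.0304, 0.0097]
eef_rot: [0.086, 0.996, 0.0, 0.0]
wrist_force: [0.2, -0.1, -0.2]
opening: 0.0596
grasp_force: 0.0
```

```bash
python3 - <<'E'
from h import *
d=(AX-NOZ)/np.linalg.norm(AX-NOZ);P=NOZ-.075*d
to([[*(NOZ-.12*d),-.025],[*(NOZ-.028*d),-.025]])
for n in('side','top'):
    im=env.get_image(n); hs=cv2.cvtColor(im,41).astype(int)
    c=proj(n,[*P,.014])[0].astype(int); w=np.zeros(im.shape[:2],bool); w[c[1]-12:c[1]+12,c[0]-12:c[0]+12]=1
    m=w&((hs[...,0]<8)|(hs[...,0]>165))&(hs[...,1]>40)&(hs[...,2]>120)
    v,u=np.nonzero(m);print(n,m.sum(),ray(n,u.mean(),v.mean(),.014) if m.sum() else '', 'expected',P)
E
```

```text
t 13.825 tcp [0.4479 0.0304 0.0097] yaw_y 80.17 z [ 7.e-04 -0.e+00 -1.e+00] q [-0.08  0.15 -0.62  0.8   0.    0.1 ] F [ 0.2 -0.1 -0.2]
[ 0.45286492  0.02980527 -0.025     ] -> cm [-0.49  0.03  3.47]
[ 0.54351181  0.01408456 -0.025     ] -> cm [-9.69  0.03  3.48]
side 37 [0.49699892 0.01917741 0.014     ] expected [0.49720308 0.0221158 ]
top 31 [0.50763051 0.02186205 0.014     ] expected [0.49720308 0.0221158 ]
```

Emit:
servo_tool([
  [[0,0,0],[0,0,0]],
  [[0,0,1],[0,0,0]],
  [[0,0,2],[0,0,0]],
  [[0,0,3],[0,0,0]],
  [[0,0,3.3],[0,0,0]],
  [[0,0,3.3],[0,0,0]],
  [[0,0,3.3],[0,0,0]],
], grip=0.76)

```text
time: 14.8
tcp_pos: [0.4484, 0.0302, -0.0236]
eef_rot: [0.086, 0.996, -0.0, 0.0]
wrist_force: [-0.4, -0.3, -0.2]
opening: 0.0205
grasp_force: 0.0
```

Emit:
servo_tool([
  [[-0.7,0,0],[0,0,0]],
  [[-1.4,0,0],[0,0,0]],
  [[-2,0,0],[0,0,0]],
  [[-2.6,0,0],[0,0,0]],
  [[-3.2,0,0],[0,0,0]],
  [[-3.8,0,0],[0,0,0]],
  [[-4.4,0,0],[0,0,0]],
  [[-5,0,0],[0,0,0]],
  [[-5.6,0,0],[0,0,0]],
  [[-6.2,0,0],[0,0,0]],
  [[-6.8,0,0],[0,0,0]],
  [[-7.3,0,0],[0,0,0]],
])

```text
time: 16.3
tcp_pos: [0.5205, 0.0177, -0.0238]
eef_rot: [0.086, 0.996, 0.0, 0.0]
wrist_force: [-1.2, 0.2, -0.6]
opening: 0.0202
grasp_force: 0.3
```

```bash
python3 - <<'E'
from h import *
d=(AX-NOZ)/np.linalg.norm(AX-NOZ)
to([[*(NOZ-.028*d),-.025]])
L=[]
X,Y=205,185
a=env.get_image('side')[:,:,::-1]
a=cv2.resize(a[Y:Y+75,X:X+90],None,fx=6,fy=6,interpolation=2).copy()
th=np.linspace(0,2*np.pi,30)
for q in (proj('side',[[NOZ[0]+.021*np.cos(t),NOZ[1]+.021*np.sin(t),.016] for t in th]+[[*NOZ,.04]])-[X,Y]+.5)*6: cv2.circle(a,tuple(q.astype(int)),1,(255,255,0),-1)
cv2.imwrite('pics/s7.png',a)
E
```

```text
t 16.3 tcp [ 0.5205  0.0177 -0.0238] yaw_y 80.16 z [ 1.e-04 -0.e+00 -1.e+00] q [-0.09  0.31 -0.5   0.77  0.    0.08] F [-1.2  0.2 -0.6]
[ 0.54351181  0.01408456 -0.025     ] -> cm [-2.33  0.04  0.12]
```

View pics/s7.png

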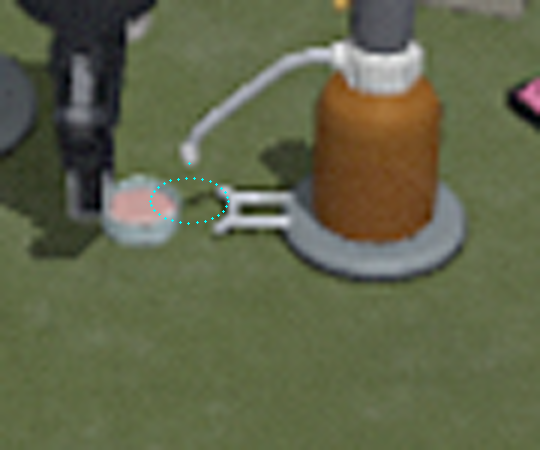

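The dish is being pushed upright. Its rim is at crop (141,205), with the seat at (190,201), so about 24 mm remains.

Emit:
servo_tool([
  [[-0.4,0,0],[0,0,0]],
  [[-0.8,0,0],[0,0,0]],
  [[-1.2,0,0],[0,0,0]],
  [[-1.5,0,0],[0,0,0]],
  [[-1.8,0,0],[0,0,0]],
  [[-2.0,0,0],[0,0,0]],
  [[-2.1,0,0],[0,0,0]],
  [[-2.1,0,0],[0,0,0]],
])

```text
time: 17.35
tcp_pos: [0.5408, 0.0142, -0.0238]
eef_rot: [0.086, 0.996, 0.0, 0.0]
wrist_force: [0.5, -0.7, -0.2]
opening: 0.0208
grasp_force: 0.2
```

Emit:
servo_tool([
  [[-0.05,0,0],[0,0,0]],
  [[-0.1,0,0],[0,0,0]],
  [[-0.15,0,0],[0,0,0]],
  [[-0.15,0,0],[0,0,0]],
])

```text
time: 17.85
tcp_pos: [0.5422, 0.0139, -0.0238]
eef_rot: [0.086, 0.996, -0.0, 0.0]
wrist_force: [-0.7, 0.9, 0.9]
opening: 0.0207
grasp_force: 0.3
```

```bash
cat >> h.py <<'E'
def dish():
    im=env.get_image('side'); hs=cv2.cvtColor(im,41).astype(int); c=proj('side',[*NOZ,.014])[0].astype(int)
    w=np.zeros(im.shape[:2],bool); w[c[1]-10:c[1]+10,c[0]-16:c[0]+16]=1
    m=w&((hs[...,0]<8)|(hs[...,0]>165))&(hs[...,1]>40)&(hs[...,2]>120)
    v,u=np.nonzero(m); print(m.sum(),(ray('side',u.mean(),v.mean(),.014)[:2]-NOZ).round(4),u.min(),u.max()) if m.sum() else 0
    return im
E
python3 -c "
from h import *
to([*NOZ,0]); dish()"
```

```text
t 17.85 tcp [ 0.5422  0.0139 -0.0238] yaw_y 80.16 z [ 1.e-04 -0.e+00 -1.e+00] q [-0.09  0.34 -0.45  0.78 -0.    0.08] F [-0.7  0.9  0.9]
[0.5711 0.0093 0.    ] -> cm [-2.93  0.04 -2.38]
33 [-0.0047 -0.003 ] 231 239
```

Emit:
servo_tool([
  [[-0.05,0,0],[0,0,0]],
  [[-0.1,0,0],[0,0,0]],
  [[-0.15,0,0],[0,0,0]],
  [[-0.15,0,0],[0,0,0]],
])

```text
time: 18.4
tcp_pos: [0.5438, 0.0136, -0.0238]
eef_rot: [0.086, 0.996, -0.0, 0.0]
wrist_force: [-0.4, 0.2, 0.4]
opening: 0.0206
grasp_force: 0.3
```

Emit:
servo_tool([
  [[-0.05,0,0],[0,0,0]],
  [[-0.1,0,0],[0,0,0]],
  [[-0.1,0,0],[0,0,0]],
])

```text
time: 18.77
tcp_pos: [0.5445, 0.0136, -0.0238]
eef_rot: [0.086, 0.996, 0.0, -0.0]
wrist_force: [-0.4, 0.1, 0.2]
opening: 0.0203
grasp_force: 0.5
```

```bash
python3 -c "
from h import *
to([*NOZ,0]); dish()"
```

```text
t 18.775 tcp [ 0.5445  0.0136 -0.0238] yaw_y 80.16 z [-3.e-04  1.e-04 -1.e+00] q [-0.09  0.34 -0.44  0.78  0.    0.08] F [-0.4  0.1  0.2]
[0.5711 0.0093 0.    ] -> cm [-2.69  0.04 -2.38]
37 [-0.002 -0.004] 231 240
```

Emit:
servo_tool([
  [[-0.05,0,0],[0,0,0]],
  [[-0.1,0,0],[0,0,0]],
  [[-0.1,0,0],[0,0,0]],
])

```text
time: 19.2
tcp_pos: [0.545, 0.0135, -0.0239]
eef_rot: [0.086, 0.996, 0.0, -0.001]
wrist_force: [-2.1, 1.8, 1.5]
opening: 0.0207
grasp_force: 1.3
```

Emit:
servo_tool([
  [[-0.05,0,0],[0,0,0]],
  [[-0.1,0,0],[0,0,0]],
  [[-0.1,0,0],[0,0,0]],
])

```text
time: 19.58
tcp_pos: [0.5456, 0.0135, -0.024]
eef_rot: [0.086, 0.996, 0.0, -0.001]
wrist_force: [-4.8, 2.3, 3.1]
opening: 0.0203
grasp_force: 2.5
```

```bash
python3 - <<'E'
from h import *
to([*NOZ,0]); a=dish()[:,:,::-1]; X,Y=205,185
a=cv2.resize(a[Y:Y+75,X:X+90],None,fx=6,fy=6,interpolation=2).copy()
th=np.linspace(0,2*np.pi,30)
for q in (proj('side',[[NOZ[0]+.021*np.cos(t),NOZ[1]+.021*np.sin(t),.016] for t in th]+[[*NOZ,.04]])-[X,Y]+.5)*6: cv2.circle(a,tuple(q.astype(int)),1,(255,255,0),-1)
cv2.imwrite('pics/s8.png',a)
E
```

```text
t 19.575 tcp [ 0.5456  0.0135 -0.024 ] yaw_y 80.16 z [-1.8e-03  5.0e-04 -1.0e+00] q [-0.09  0.35 -0.44  0.79  0.    0.08] F [-4.8  2.3  3.1]
[0.5711 0.0093 0.    ] -> cm [-2.58  0.03 -2.41]
34 [-0.0014 -0.0032] 232 240
```

View pics/s8.png

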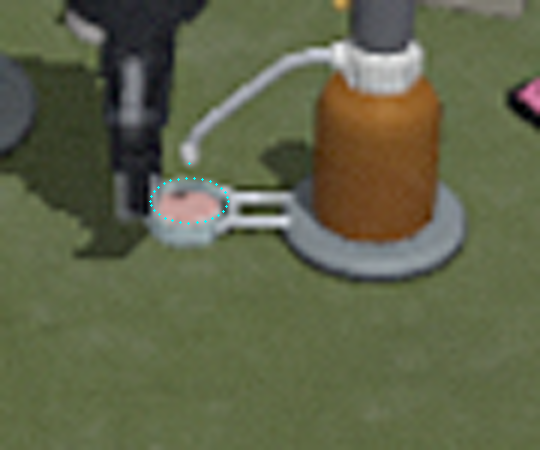

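The dish's rim matches the seat outline at crop (190,201), against the wire rest, with about 5 N felt. I'll back off, rise, shut the fingers and go over the plunger.

Emit:
servo_tool([
  [[0.2,0,0],[0,0,0]],
  [[0.6,0,0],[0,0,0]],
  [[2,0,0],[0,0,0]],
  [[4.5,0,0],[0,0,0]],
  [[6.5,0,-2],[0,0,0]],
  [[7,0,-7],[0,0,0]],
  [[7,0,-12.5],[0,0,0]],
  [[7,0,-18.5],[0,0,0]],
  [[7,0,-24],[0,0,0]],
  [[7,0,-27],[0,0,0]],
  [[7,0,-28],[0,0,0]],
])

```text
time: 21.0
tcp_pos: [0.4787, 0.025, 0.2585]
eef_rot: [0.086, 0.996, -0.0, 0.002]
wrist_force: [-0.2, 0.2, -0.4]
opening: 0.0207
grasp_force: 0.0
```

```bash
python3 -c "
from h import *
to([*AX,.25]); dish()"
```

```text
t 21.0 tcp [0.4787 0.025  0.2585] yaw_y 80.15 z [ 4.9e-03 -7.0e-04 -1.0e+00] q [-0.08 -0.02 -0.23  1.36 -0.    0.09] F [-0.2  0.2 -0.4]
[ 0.6697 -0.0078  0.25  ] -> cm [-19.38   0.04   0.95]
39 [-0.0028 -0.0037] 230 240
```

Emit:
servo_tool([
  [[-2,0,0],[0,0,0]],
  [[-6,0,0],[0,0,0]],
  [[-10.5,0,0],[0,0,0]],
  [[-15,0,0],[0,0,0]],
  [[-18,0,0],[0,0,0]],
  [[-19.4,0,0],[0,0,0]],
  [[-19.4,0,0.5],[0,0,0]],
  [[-19.4,0,0.9],[0,0,0]],
  [[-19.4,0,0.9],[0,0,0]],
], grip=1)

```text
time: 22.18
tcp_pos: [0.6674, -0.0077, 0.2468]
eef_rot: [0.086, 0.996, 0.0, -0.001]
wrist_force: [-0.3, 0.4, 0.1]
opening: 0.0
grasp_force: 0.0
```

```bash
python3 - <<'E'
from h import *
to([*AX,.20]); im=env.get_image('side')
# cap centroid, and fingertip lower edge on the tool axis column
hs=cv2.cvtColor(im,41).astype(int); w=np.zeros(im.shape[:2],bool); w[140:175,250:290]=1
m=w&(hs[...,0]>100)&(hs[...,0]<130)&(hs[...,1]>150)&(hs[...,2]>60)
v,u=np.nonzero(m);print(m.sum(),u.min(),u.max(),v.min(),v.max())
p=np.array(env.get_obs()['tcp_pos'])
for z in(.0,.02,.03,.04): print(z,proj('side',p+[0,-.012,z])[0].round(1))
print(proj('side',[*AX,.23]))
print(im[128:166:2,268:273:2].mean(2).round().astype(int).tolist())
E
```

```text
t 22.175 tcp [ 0.6674 -0.0077  0.2468] yaw_y 80.17 z [-1.4e-03  1.0e-04 -1.0e+00] q [-0.11  0.33  0.16  1.4  -0.    0.06] F [-0.3  0.4  0.1]
[ 0.6697 -0.0078  0.2   ] -> cm [-0.23  0.03  4.68]
62 265 275 158 164
0.0 [270.3 156.1]
0.02 [270.6 149.8]
0.03 [270.7 146.6]
0.04 [270.9 143.4]
[[269.78221006 159.50697229]]
[[27, 42, 44], [20, 36, 30], [74, 29, 30], [80, 32, 31], [67, 28, 21], [61, 53, 36], [56, 20, 39], [110, 111, 125], [100, 96, 101], [98, 96, 95], [94, 92, 93], [156, 148, 114], [149, 146, 152], [150, 148, 150], [170, 154, 150], [75, 100, 105], [110, 105, 105], [114, 119, 119], [75, 81, 106]]
```

Emit:
servo_tool([
  [[-0.2,0,1],[0,0,0]],
  [[-0.2,0,2],[0,0,0]],
  [[-0.2,0,2.8],[0,0,0]],
  [[-0.2,0,3.2],[0,0,0]],
  [[-0.2,0,3.5],[0,0,0]],
  [[-0.2,0,3.5],[0,0,0]],
])

```text
time: 22.98
tcp_pos: [0.6707, -0.0084, 0.2121]
eef_rot: [0.086, 0.996, 0.0, -0.0]
wrist_force: [0.1, 0.9, -0.1]
opening: -0.0004
grasp_force: 0.0
```

Emit:
servo_tool([
  [[0,0,0.2],[0,0,0]],
  [[0,0,0.4],[0,0,0]],
  [[0,0,0.6],[0,0,0]],
  [[0,0,0.6],[0,0,0]],
])

```text
time: 23.48
tcp_pos: [0.6706, -0.0084, 0.2059]
eef_rot: [0.086, 0.996, -0.0, -0.0]
wrist_force: [1.1, -0.5, -0.9]
opening: -0.0003
grasp_force: 0.0
```

```bash
python3 -c "
from h import *
to([*AX,.20]); dish()"
```

```text
t 23.475 tcp [ 0.6706 -0.0084  0.2059] yaw_y 80.16 z [-5.e-04  0.e+00 -1.e+00] q [-0.11  0.35  0.11  1.32 -0.    0.06] F [ 1.1 -0.5 -0.9]
[ 0.6697 -0.0078  0.2   ] -> cm [0.09 0.04 0.59]
39 [-0.0028 -0.0037] 230 240
```

Emit:
servo_tool([
  [[0,0,0.15],[0,0,0]],
  [[0,0,0.3],[0,0,0]],
  [[0,0,0.45],[0,0,0]],
  [[0,0,0.6],[0,0,0]],
  [[0,0,0.6],[0,0,0]],
])

```text
time: 24.15
tcp_pos: [0.6706, -0.0084, 0.2]
eef_rot: [0.086, 0.996, 0.0, -0.0]
wrist_force: [-0.1, 0.5, -0.8]
opening: -0.0003
grasp_force: 0.0
```

Emit:
servo_tool([
  [[0,0,0.15],[0,0,0]],
  [[0,0,0.3],[0,0,0]],
  [[0,0,0.45],[0,0,0]],
  [[0,0,0.6],[0,0,0]],
  [[0,0,0.6],[0,0,0]],
])

```text
time: 24.78
tcp_pos: [0.6706, -0.0084, 0.194]
eef_rot: [0.086, 0.996, 0.0, -0.0]
wrist_force: [0.0, -0.0, 0.1]
opening: 0.0002
grasp_force: 0.0
```

Emit:
servo_tool([
  [[0,0,0.15],[0,0,0]],
  [[0,0,0.3],[0,0,0]],
  [[0,0,0.4],[0,0,0]],
  [[0,0,0.4],[0,0,0]],
])

```text
time: 25.28
tcp_pos: [0.6708, -0.0084, 0.1906]
eef_rot: [0.086, 0.996, -0.0, 0.0]
wrist_force: [-0.3, -0.5, 2.2]
opening: -0.0002
grasp_force: 1.1
```

```bash
cat >> h.py <<'E'
def cap():
    im=env.get_image('side'); hs=cv2.cvtColor(im,41).astype(int); w=np.zeros(im.shape[:2],bool); w[140:190,250:290]=1
    m=w&(hs[...,0]>100)&(hs[...,0]<130)&(hs[...,1]>150)&(hs[...,2]>60)
    v,u=np.nonzero(m); print('cap',m.sum(),u.min(),u.max(),v.min(),v.max(),np.sum((v==v.max())),'F',env.get_obs()['wrist_force'].round(2),np.round(env.get_obs()['tcp_pos'],4))
E
python3 -c "
from h import *
cap()"
```

```text
cap 35 265 275 159 164 5 F [-1.21  0.38  1.06] [ 0.6708 -0.0084  0.1906]
```

Contact at TCP z of about 0.191. The first stop is then expected between 0.171 and 0.159.

Emit:
servo_tool([
  [[0,0,0.15],[0,0,0]],
  [[0,0,0.3],[0,0,0]],
  [[0,0,0.45],[0,0,0]],
  [[0,0,0.6],[0,0,0]],
  [[0,0,0.75],[0,0,0]],
  [[0,0,0.9],[0,0,0]],
  [[0,0,1.05],[0,0,0]],
  [[0,0,1.2],[0,0,0]],
  [[0,0,1.35],[0,0,0]],
  [[0,0,1.5],[0,0,0]],
  [[0,0,1.6],[0,0,0]],
  [[0,0,1.6],[0,0,0]],
])

```text
time: 26.82
tcp_pos: [0.6708, -0.0084, 0.1741]
eef_rot: [0.086, 0.996, 0.0, 0.0]
wrist_force: [0.4, 0.8, 3.3]
opening: -0.0003
grasp_force: 1.5
```

```bash
python3 -c "
from h import *
cap();dish()"
```

```text
cap 38 264 275 164 169 5 F [-0.79  0.42  2.76] [ 0.6708 -0.0084  0.1742]
39 [-0.0028 -0.0037] 230 240
```

Emit:
servo_tool([
  [[0,0,0.1],[0,0,0]],
  [[0,0,0.2],[0,0,0]],
  [[0,0,0.3],[0,0,0]],
  [[0,0,0.3],[0,0,0]],
])

```text
time: 27.42
tcp_pos: [0.6708, -0.0084, 0.1711]
eef_rot: [0.086, 0.996, -0.0, 0.0]
wrist_force: [-0.6, 0.1, 3.3]
opening: 0.0001
grasp_force: 1.5
```

Emit:
servo_tool([
  [[0,0,0.05],[0,0,0]],
  [[0,0,0.1],[0,0,0]],
  [[0,0,0.1],[0,0,0]],
])

```text
time: 27.8
tcp_pos: [0.6708, -0.0084, 0.1702]
eef_rot: [0.086, 0.996, -0.0, 0.0]
wrist_force: [0.5, -0.7, 2.9]
opening: -0.0001
grasp_force: 1.6
```

Emit:
servo_tool([
  [[0,0,0.03],[0,0,0]],
  [[0,0,0.06],[0,0,0]],
  [[0,0,0.06],[0,0,0]],
])

```text
time: 28.18
tcp_pos: [0.6708, -0.0084, 0.1696]
eef_rot: [0.086, 0.996, -0.0, 0.0]
wrist_force: [0.4, 0.5, 3.7]
opening: 0.0005
grasp_force: 1.6
```

Emit:
servo_tool([
  [[0,0,0.05],[0,0,0]],
  [[0,0,0.1],[0,0,0]],
  [[0,0,0.1],[0,0,0]],
])

```text
time: 28.55
tcp_pos: [0.6708, -0.0084, 0.1686]
eef_rot: [0.086, 0.996, -0.0, 0.0]
wrist_force: [0.1, 0.5, 2.3]
opening: 0.0001
grasp_force: 1.6
```

Emit:
servo_tool([
  [[0,0,0.05],[0,0,0]],
  [[0,0,0.1],[0,0,0]],
  [[0,0,0.1],[0,0,0]],
])

```text
time: 28.92
tcp_pos: [0.6708, -0.0084, 0.1676]
eef_rot: [0.086, 0.996, 0.0, 0.0]
wrist_force: [0.6, -0.2, 3.0]
opening: 0.0001
grasp_force: 1.6
```

Emit:
servo_tool([
  [[0,0,0.05],[0,0,0]],
  [[0,0,0.1],[0,0,0]],
  [[0,0,0.1],[0,0,0]],
])

```text
time: 29.3
tcp_pos: [0.6708, -0.0084, 0.1666]
eef_rot: [0.086, 0.996, 0.0, 0.0]
wrist_force: [0.1, -0.3, 2.8]
opening: 0.0001
grasp_force: 1.7
```

Emit:
servo_tool([
  [[0,0,0.05],[0,0,0]],
  [[0,0,0.1],[0,0,0]],
  [[0,0,0.1],[0,0,0]],
])

```text
time: 29.68
tcp_pos: [0.6708, -0.0084, 0.1656]
eef_rot: [0.086, 0.996, 0.0, 0.0]
wrist_force: [1.3, 0.5, 2.0]
opening: -0.0003
grasp_force: 1.7
```

Emit:
servo_tool([
  [[0,0,0.05],[0,0,0]],
  [[0,0,0.1],[0,0,0]],
  [[0,0,0.1],[0,0,0]],
])

```text
time: 30.05
tcp_pos: [0.6708, -0.0084, 0.1654]
eef_rot: [0.086, 0.996, -0.0, 0.0]
wrist_force: [-1.5, -0.3, 6.3]
opening: 0.0003
grasp_force: 3.1
```

Emit:
servo_tool([
  [[0,0,0.05],[0,0,0]],
  [[0,0,0.1],[0,0,0]],
  [[0,0,0.1],[0,0,0]],
])

```text
time: 30.42
tcp_pos: [0.6709, -0.0084, 0.1654]
eef_rot: [0.086, 0.996, -0.0, 0.001]
wrist_force: [-2.6, 0.4, 8.9]
opening: 0.0002
grasp_force: 4.7
```

First stop found at z = 0.1654 (25 mm of travel), with an 8.9 N push. I'll ease slightly and stay on it for over a second.

Emit:
servo_tool([
  [[0,0,-0.04],[0,0,0]],
  [[0,0,-0.04],[0,0,0]],
  [[0,0,-0.04],[0,0,0]],
  [[0,0,-0.04],[0,0,0]],
  [[0,0,-0.04],[0,0,0]],
  [[0,0,-0.04],[0,0,0]],
  [[0,0,-0.04],[0,0,0]],
  [[0,0,-0.04],[0,0,0]],
  [[0,0,-0.04],[0,0,0]],
  [[0,0,-0.04],[0,0,0]],
  [[0,0,-0.04],[0,0,0]],
  [[0,0,-0.04],[0,0,0]],
])

```text
time: 31.92
tcp_pos: [0.6708, -0.0084, 0.1654]
eef_rot: [0.086, 0.996, -0.0, 0.0]
wrist_force: [-1.1, 1.3, 8.6]
opening: 0.0002
grasp_force: 4.1
```

Emit:
servo_tool([
  [[0,0,0.06],[0,0,0]],
  [[0,0,0.12],[0,0,0]],
  [[0,0,0.2],[0,0,0]],
  [[0,0,0.3],[0,0,0]],
  [[0,0,0.4],[0,0,0]],
  [[0,0,0.5],[0,0,0]],
  [[0,0,0.5],[0,0,0]],
])

```text
time: 32.8
tcp_pos: [0.6709, -0.0084, 0.162]
eef_rot: [0.086, 0.996, -0.0, 0.001]
wrist_force: [-4.9, 0.5, 13.4]
opening: 0.0002
grasp_force: 6.9
```

Emit:
servo_tool([
  [[0,0,0.08],[0,0,0]],
  [[0,0,0.15],[0,0,0]],
  [[0,0,0.2],[0,0,0]],
  [[0,0,0.2],[0,0,0]],
])

```text
time: 33.3
tcp_pos: [0.6709, -0.0084, 0.1605]
eef_rot: [0.086, 0.996, -0.0, 0.001]
wrist_force: [-4.1, 1.0, 14.9]
opening: -0.0004
grasp_force: 7.7
```

Emit:
servo_tool([
  [[0,0,0.05],[0,0,0]],
  [[0,0,0.1],[0,0,0]],
  [[0,0,0.13],[0,0,0]],
  [[0,0,0.13],[0,0,0]],
  [[0,0,0.13],[0,0,0]],
  [[0,0,0.13],[0,0,0]],
  [[0,0,0.13],[0,0,0]],
  [[0,0,0.13],[0,0,0]],
  [[0,0,0.13],[0,0,0]],
  [[0,0,0.13],[0,0,0]],
])

```text
time: 34.55
tcp_pos: [0.671, -0.0084, 0.1603]
eef_rot: [0.086, 0.996, -0.0, 0.001]
wrist_force: [-6.3, -0.1, 19.2]
opening: 0.0002
grasp_force: 9.5
```

The second stop held at about 19 N for over a second. I'll raise smoothly until clear.

Emit:
servo_tool([
  [[0,0,-0.3],[0,0,0]],
  [[0,0,-0.6],[0,0,0]],
  [[0,0,-1],[0,0,0]],
  [[0,0,-1.4],[0,0,0]],
  [[0,0,-1.9],[0,0,0]],
  [[0,0,-2.4],[0,0,0]],
  [[0,0,-2.9],[0,0,0]],
  [[0,0,-3.5],[0,0,0]],
  [[0,0,-4.5],[0,0,0]],
  [[0,0,-6.5],[0,0,0]],
  [[0,0,-8.5],[0,0,0]],
  [[0,0,-9],[0,0,0]],
])

```text
time: 36.05
tcp_pos: [0.6714, -0.0084, 0.2476]
eef_rot: [0.086, 0.996, -0.0, 0.001]
wrist_force: [0.8, -0.1, -0.0]
opening: -0.0002
grasp_force: 0.0
```

Emit:
servo_tool([
  [[0,0,0],[0,0,0]],
  [[0,0,0],[0,0,0]],
  [[0,0,0],[0,0,0]],
  [[0,0,0],[0,0,0]],
])

```text
time: 36.55
tcp_pos: [0.6704, -0.0084, 0.2451]
eef_rot: [0.086, 0.996, 0.0, -0.001]
wrist_force: [-0.1, 0.1, 0.2]
opening: -0.0
grasp_force: 0.0
```

```bash
python3 -c "
from h import *
cap();dish()"
```

```text
cap 63 264 275 158 164 4 F [ 0.35 -0.18 -0.17] [ 0.6705 -0.0084  0.2452]
39 [-0.0028 -0.0037] 230 240
```

The cap is back at its starting pixels (rows 158–164), the dish hasn't moved, and the arm is clear.

```bash
python3 -c "
from h import *
print(env.hand_in())"
```

```text
the job is handed in; nothing more can be done
None
```

The job is handed in: the dish is seated under the small dispenser's nozzle, the plunger was held on the first stop (about 8.5 N, over 1 s) and then the second (about 19 N, over 1 s), and it was fully up with the arm clear; the hand-in call gave no verdict.

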